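# Dispense one tin into the kit

## Robot

A 6-joint arm with a two-finger parallel gripper is mounted at the origin on the work surface. World frame = base frame: x ahead of the robot, y to its left, z up, the work surface at z = 0. Lengths are in m, angles in rad, forces in N, time in s.
With the tool pointing down it reaches from about 0.35 to 0.975 m from the base axis. Payload 4.9 kg.
Tool frame: the origin (TCP) lies on the centre line of the jaws, within the pads' length; the fingertips stand ctrl.nose_length ahead of it and the grasp point (between the pads) lies 2 mm behind it (ctrl.nose_length is the distance from the TCP to the fingertips, in m); z points along the fingers, y is the direction in which the jaws open and shut (so a half turn about z gives the same grasp; the last joint's range is limited). The gripper opens to 85 mm and grips with 20 to 120 N. Pads are 22 mm wide; open, the fingers measure 114 mm over their backs; the gripper's body (76 mm by 85 mm) begins 54 mm behind the grasp point. The pads swing forward as they close: fully open they stand 13 mm farther back than shut.
Start: joints at [-0.119, 0.053, 1.613, -0, 1.476, -0.119], TCP at [0.625, 0, 0.248] pointing down, gripper open.
Joint ranges: [-3.01, 3.01], [-1.01, 2.22], [0.06, 2.58], [-1.02, 4.17], [0.09, 2.62], [-3.14, 3.14]. Speed limits (rad/s): [2.57, 2.57, 3.14, 3.14, 3.14, 3.14].

## Interface

Orientations are given as a rotation vector (axis times angle).
In Python, from station import sensors, get_image, order, ctrl gives the robot as it stands.
- The arm moves only by the tool move_arm, never from a script. Its argument "increments" is a list of rows, each a list of 5 numbers: the shift along the tool's x, y, z in cm, then the turn about the tool's z in degrees, then the finger opening in cm, from 0 to 8.54. In form: [[dx, dy, dz, twist, gripper], ...]. A call has 1 to 5 rows; each row is the pose to reach, as a shift and turn from the pose commanded when the call began, along the tool's axes at that moment; what a row does not reach only later rows make up. A row lasts 1/8 s, in which the tool goes at most 62.5 mm and 10.7 degrees, less where a joint would pass 70% of its speed; a pose out of reach is approached as far as the arm can. A call with a gripper value outside its range is refused whole. The fingers move at their own pace and stop on an object; "newtons" is the grip in N (left out, the last holds). Time passes only in rows, so rows that repeat a pose let the fingers close. It gives the time, the measured TCP pose, the force and the opening at its end, in the units of the state.
- sensors.get_obs(): the state, without advancing time (a new reading comes with each control period).
- get_image(name): name is "scene" or "side" or "wrist"; returns a dict with "image" (400x640x3 uint8, red, green, blue), "K" (3x3 intrinsics, pixels), "D" ([k1, k2, p1, p2, k3] as OpenCV has them; the pictures are not rectified), "R" (3x3) and "t" (3): a world point X has camera coordinates R X + t. Camera axes: x right, y down, z forward; pixel columns grow to the right and rows downward; lengths in m; the calibration is good to about 2 mm. A picture is of the moment at which its call begins. There is no depth.
- order.finish_job(): hands the job in, once; it reports no verdict.
The state is a dict: "t": time; "q": joint angles; "dq": joint speeds; "effort": joint torques, N m; "tool_pos": TCP position; "tool_rot": TCP orientation; "contact_force": force on the tool from outside, world axes, zero at the start; "wrist_torque": the same for the moment, N m; "opening": finger opening in m.
Only numpy, scipy, OpenCV 4.12 (cv2) and the standard library are available. Lean on these libraries where they do the work, as an engineer would, in place of code of your own. Each camera call takes 0.05 s, during which the arm holds its last target.

## Task

Press the dispenser's plunger all the way down once and let it come back up, so that a single tin slides out on to the bench. Then, with the fingertips, nudge that tin along the bench into the free bay of the plywood fence (the one with only the paper card), until it is wholly inside, lying flat. Do not pick the tin up, leave the other tins in the dispenser, and do not disturb anything else, and finish with the hand clear.

Things in the scene. Friction and masses are not known exactly. Their poses are not given: they have to be found in the camera images.
- dispenser: Fixed tin dispenser, 52 mm wide, no floor. Origin: on the bench under the axis of the clear square magazine (52 x 52 mm, closed top 55 mm high) holding 3 stacked tins. Its -x points out of the outlet slot at the magazine's foot (front face 26 mm from the origin); along its +x runs the 52 mm high grey housing, to 116 mm, with the plunger on top. Steel feet widen it to 72 mm, 4 mm high.
- plunger (a joint): Downward travel of the plunger: 0 up, 0.025 m fully down. A spring (6 N up, 9 N down, plus up to 3 N of damping) returns it within 1 s. It drives a pusher 3 times as far: one full press slides the lowest tin out on the bench until its centre is 75 to 85 mm from the dispenser's origin along its -x. Once the plunger is up the next tin has dropped; a second press would eject that too.
- plunger_top (a point): Centre of the top face of the black plunger cap (a disc of 38 mm diameter), 92 mm above the bench at rest; moves down with the plunger. It lies 65 mm from the dispenser's origin along the dispenser's +x.
- tin0_center (a point): Centre of the tin that comes out: the lowest in the magazine. A closed aluminium tin, diameter 40 mm, height 15 mm, 20 g (more or less), so 7.5 mm above the bench when it stands. z is its axis.
- tin1_center (a point): Centre of the next tin in the magazine, of the same size, which must stay in the dispenser.
- fence: Fixed plywood fence without a floor, 192 (its x) by 74 mm (its y): back wall and three side walls, 8 mm thick, 14 mm high, forming two bays side by side, each 84 mm wide (x) and 66 mm deep (y), centred 46 mm either side of the origin along x. Origin: on the bench midway between the bay centres. Bays open towards its +y (the dispenser's side); mouths at y = 33 mm, back wall's inner face at y = -33 mm.
- card: White paper card lying flat (fixed, 66 x 50 mm, thin enough to slide over freely) in the middle of the free bay. Its origin is the centre of that bay on the bench, its axes are those of the fence: mouth 33 mm towards its +y, side walls 42 mm off along x.
- spool: Bystander: wooden thread spool standing in the occupied bay, diameter 38, height 45 mm; leave it alone.
- jar: Bystander: amber glass jar with dark lid, diameter 54, height 62 mm; leave it alone.
- tape: Bystander: roll of brown tape lying flat, outer diameter 90, height 25 mm; leave it alone.
- mug: Bystander: white ceramic mug, rim diameter 76, height 85 mm; leave it alone.
- mallet: Bystander: hammer lying on the bench, about 250 long, in mm; leave it alone.
- awl: Bystander: screwdriver lying on the bench, 150 long, in mm; leave it alone.
- swatches: Bystander: stack of brown leather swatches, 100 x 70 x 20 mm; leave it alone.
- carton: Bystander: small cardboard carton, 110 x 80 x 50 mm; leave it alone.
Not all that is in view belongs to the job. Leave any purple look-alike of the dispenser alone.

How it is judged:
By the outcome, as a careful person would: the job done as asked, in the order asked, and still so for the second after the job is handed in, with the robot touching nothing.
It also fails if it takes over 64 s, if anything falls off the work surface, if the arm or the gripper's body presses on something with over 40 N, if the wrist force passes 120 N, or if a joint passes its speed limit or range.

## Working session

There is one attempt and no reset: what is moved stays moved. The work goes in short steps, Python scripts to look and compute and a tool call to move; the robot and the scene stay as the last step left them, time stands still between calls to the robot, and variables do not carry over. Pictures are saved under pics/ and viewed, and the job is handed in when it is done.

Besides the shell and the picture viewer there is one more tool, called after ">>>" as name(argument=value, ...), one argument or row to a line, values as JSON. move_arm: Moves the arm, as the interface text tells. Its arguments: {"type":"object","properties":{"increments":{"type":"array"},"newtons":{"type":"number"}},"required":["increments"]}

```bash
mkdir -p pics; ls; python3 - <<'E'
from station import sensors,get_image,ctrl
import cv2,pickle
o=sensors.get_obs(); print(o); print(ctrl.nose_length)
d={}
for n in ["scene","side","wrist"]:
    d[n]=get_image(n); cv2.imwrite(f"pics/{n}0.png",d[n]["image"][:,:,::-1])
    print(n,d[n]["K"].round(1).tolist(),d[n]["R"].round(3).tolist(),d[n]["t"].round(3).tolist(),d[n]["D"])
pickle.dump(d,open("d0.pkl","wb"))
E
```

```text
pics
{'t': 0.0, 'q': array([-1.18975103e-01,  5.33175071e-02,  1.61429447e+00, -1.57302142e-05,
        1.47602821e+00, -1.18995905e-01]), 'dq': array([ 0.00028652, -0.00075762,  0.00070584,  0.00052575, -0.00056703,
        0.00181207]), 'effort': array([ 2.70554956e-04, -3.93670499e+01, -3.70175600e+01, -1.62778279e-04,
        6.93513779e-03, -6.06393527e-06]), 'tool_pos': array([6.24403299e-01, 8.31664814e-05, 2.47087114e-01]), 'tool_rot': array([-2.22028504e+00, -2.22033457e+00,  2.00650885e-03]), 'contact_force': array([-0.1086962 , -0.15198126, -0.73819797]), 'wrist_torque': array([-0.04146587, -0.02181536,  0.02416885]), 'opening': 0.08540510164337953}
0.017
scene [[374.7, 0.0, 317.9], [0.0, 374.7, 202.8], [0.0, 0.0, 1.0]] [[-0.702, 0.712, 0.019], [0.471, 0.483, -0.739], [-0.535, -0.509, -0.674]] [0.324, -0.148, 1.391] [-0.04876915  0.          0.          0.          0.        ]
side [[413.3, 0.0, 324.0], [0.0, 413.3, 205.7], [0.0, 0.0, 1.0]] [[0.78, -0.625, 0.024], [-0.315, -0.426, -0.848], [0.541, 0.654, -0.529]] [-0.332, 0.238, 0.846] [-0.01856327  0.          0.          0.          0.        ]
wrist [[291.8, 0.0, 319.6], [0.0, 291.8, 196.3], [0.0, 0.0, 1.0]] [[1.0, 0.001, -0.001], [0.001, -0.956, 0.294], [-0.0, -0.294, -0.956]] [-0.624, -0.038, 0.378] [-0.05303474  0.          0.          0.          0.        ]
```

View pics/scene0.png

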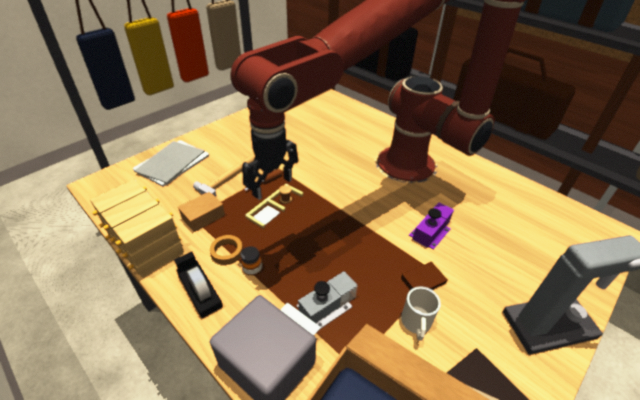

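View pics/side0.png

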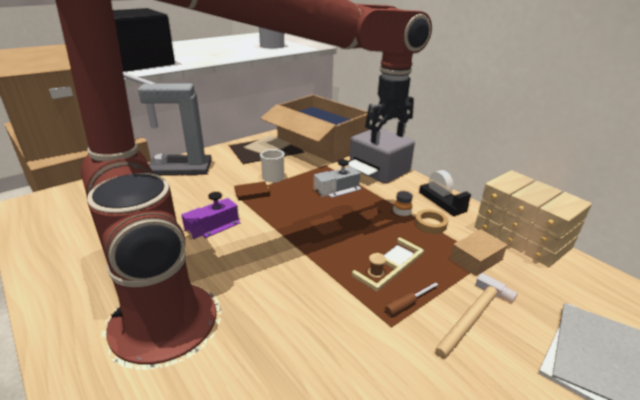

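View pics/wrist0.png

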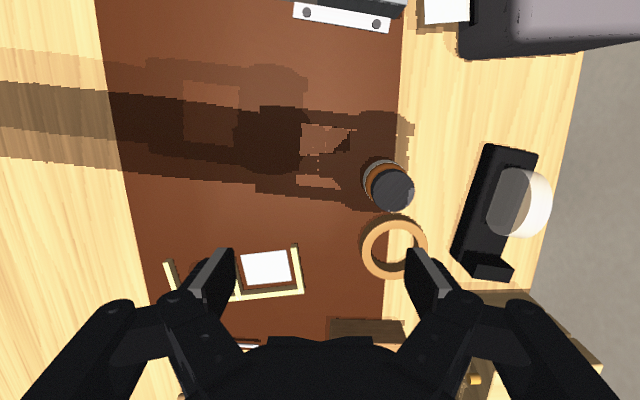

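The scene view shows the grey dispenser at about (325,297) and the purple look-alike at (433,225). The fence is at (275,208) with the white card at (266,212). In the side view the dispenser is at (337,180) and the card at (399,256). The grey one fits the description. I'll enlarge it and the fence.

```bash
cat > h.py <<'E'
import numpy as np,cv2,pickle
def ray(c,uv):
    p=cv2.undistortPoints(np.array([[uv]],float),c["K"],np.array(c["D"]))[0,0]
    R=np.array(c["R"]);t=np.array(c["t"]).ravel()
    d=R.T@np.array([p[0],p[1],1]);o=-R.T@t
    return o,d/np.linalg.norm(d)
def plane(c,uv,z):
    o,d=ray(c,uv); return o+d*(z-o[2])/d[2]
def tri(cs,uvs):
    A=np.zeros((3,3));b=np.zeros(3)
    L=[ray(c,u) for c,u in zip(cs,uvs)]
    for o,d in L:
        P=np.eye(3)-np.outer(d,d);A+=P;b+=P@o
    x=np.linalg.solve(A,b); return x,[np.linalg.norm((np.eye(3)-np.outer(d,d))@(x-o)) for o,d in L]
def proj(c,X):
    return cv2.projectPoints(np.array(X,float).reshape(-1,3),cv2.Rodrigues(np.array(c["R"]))[0],np.array(c["t"],float),c["K"],np.array(c["D"]))[0][:,0]
E
python3 - <<'E'
import pickle,cv2,numpy as np
d=pickle.load(open("d0.pkl","rb"))
def crop(n,x,y,w,h,s): 
    return cv2.resize(d[n]["image"][y:y+h,x:x+w,::-1],None,fx=s,fy=s,interpolation=cv2.INTER_CUBIC)
a=crop("scene",280,260,100,75,4);b=crop("side",300,145,100,75,4)
c=crop("scene",230,170,100,75,4);e=crop("side",345,220,100,75,4)
cv2.imwrite("pics/c1.png",np.vstack([np.hstack([a,b]),np.hstack([c,e])]))
E
```

```text
(no output)
```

View pics/c1.png

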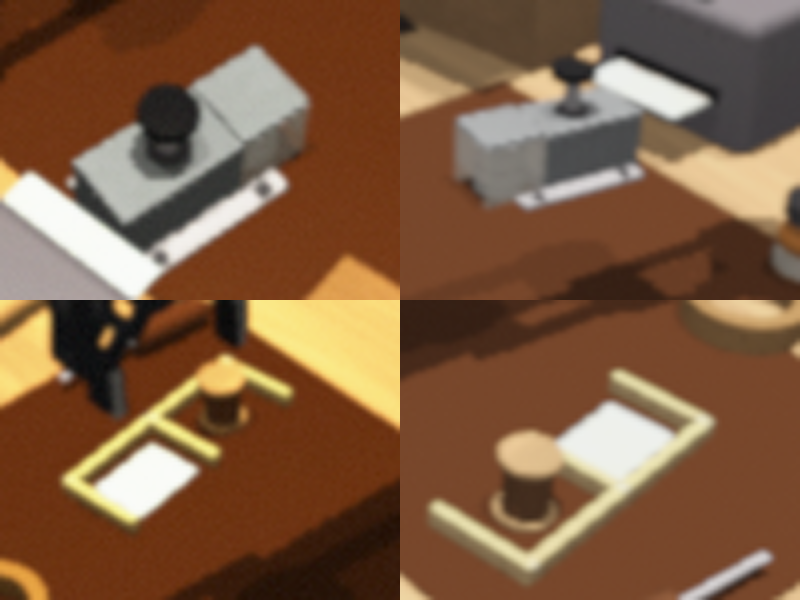

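```bash
python3 - <<'E'
from h import *
d=pickle.load(open("d0.pkl","rb"))
S,D,W=d["scene"],d["side"],d["wrist"]
rois={"scene":(240,195,60,40),"side":(375,235,60,50),"wrist":(235,240,65,55)}
for n,(x,y,w,h) in rois.items():
    im=d[n]["image"][y:y+h,x:x+w].astype(int)
    m=((im.min(2)>165)).astype(np.uint8)
    cs,_=cv2.findContours(m,0,1); k=max(cs,key=cv2.contourArea)
    r=cv2.boxPoints(cv2.minAreaRect(k)); ap=cv2.approxPolyDP(k,3,True)[:,0]+[x,y]
    M=cv2.moments(m,True); c=np.array([M["m10"]/M["m00"]+x,M["m01"]/M["m00"]+y])
    print(n,c,plane(d[n],c,0).round(4)); 
    for p in ap: print("   ",p,plane(d[n],p,0).round(4))
x,e=tri([S,D],[(322,286.8),(343,161.8)]);print("plunger tri",x.round(4),np.round(e,4))
print(plane(S,(322,286.8),.092),plane(D,(343,161.8),.092))
for p in [(190,85),(257,45),(310,100),(243,150),(124,222),(72,163)]:
    q=(280+p[0]/4,260+p[1]/4); z=.055 if p[0]>180 else .052; print("S",p,plane(S,q,z).round(4))
for p in [(180-15,252),(288,182),(160,258),(264,189)]:
    q=(280+p[0]/4,260+p[1]/4); print("S foot",p,plane(S,q,.004).round(4))
for p in [(125,205),(240,172),(120,197),(141,197),(224,175)]:
    q=(300+p[0]/4,145+p[1]/4); print("D foot",p,plane(D,q,.004).round(4))
for p in [(306,12),(376,24)]: print("W foot hole",plane(W,p,.004).round(4))
for p in [(293,16),(388,33),(295,2)]: print("W foot corner",plane(W,p,.004).round(4))
E
```

```text
scene [265.72093023 214.73643411] [ 0.5455 -0.1473  0.    ]
    [278 212] [ 0.5099 -0.1298 -0.    ]
    [267 206] [ 0.5169 -0.1756 -0.    ]
    [254 218] [ 0.5809 -0.1615  0.    ]
    [265 223] [ 0.5703 -0.1208 -0.    ]
side [398.77272727 257.94805195] [ 0.5438 -0.1531  0.    ]
    [421 249] [ 0.6176 -0.1631  0.    ]
    [414 255] [ 0.5838 -0.1686  0.    ]
    [396 246] [ 0.5747 -0.1149  0.    ]
    [385 254] [ 0.5274 -0.1209  0.    ]
    [398 267] [ 0.5162 -0.1758  0.    ]
    [375 284] [ 0.4285 -0.1848  0.    ]
wrist [269.52977528 269.52696629] [ 0.5517 -0.1504  0.    ]
    [285 250] [ 0.5754 -0.1187  0.    ]
    [240 255] [ 0.5106 -0.127   0.    ]
    [247 284] [ 0.5168 -0.1752  0.    ]
    [290 280] [ 0.5809 -0.1678  0.    ]
plunger tri [0.6625 0.2066 0.0921] [0.0012 0.0012]
[0.6614761 0.2074232 0.092    ] [0.66337147 0.20580036 0.092     ]
S (190, 85) [0.6207 0.1882 0.055 ]
S (257, 45) [0.5682 0.197  0.055 ]
S (310, 100) [0.5764 0.2479 0.055 ]
S (243, 150) [0.6324 0.2429 0.055 ]
S (124, 222) [0.7154 0.2259 0.052 ]
S (72, 163) [0.7096 0.1762 0.052 ]
S foot (165, 252) [0.6918 0.2375 0.004 ]
S foot (288, 182) [0.6026 0.2581 0.004 ]
S foot (160, 258) [0.6968 0.2382 0.004 ]
S foot (264, 189) [0.617  0.2508 0.004 ]
D foot (125, 205) [0.5963 0.1777 0.004 ]
D foot (240, 172) [0.7042 0.1628 0.004 ]
D foot (120, 197) [0.601  0.1894 0.004 ]
D foot (141, 197) [0.6142 0.1797 0.004 ]
D foot (224, 175) [0.6904 0.1668 0.004 ]
W foot hole [0.6089 0.1792 0.004 ]
W foot hole [0.6884 0.1671 0.004 ]
W foot corner [0.5942 0.1751 0.004 ]
W foot corner [0.7026 0.1578 0.004 ]
W foot corner [0.5967 0.1894 0.004 ]
```

>>> move_arm(
  increments=[
    [4, 1, 1, 0, 0],
    [9, 2, 3, 0, 0],
    [14, 3, 5, 0, 0],
    [18.5, 3.8, 7, 0, 0],
    [20.65, 3.8, 9, 0, 0],
  ],
  newtons=20,
)

```text
t: 0.78
tool_pos: [0.6628, 0.2086, 0.157]
tool_rot: [-2.219, -2.223, 0.001]
contact_force: [0.3, -0.1, 0.7]
opening: 0.0004
```

```bash
python3 - <<'E'
from station import sensors,get_image,ctrl
from h import *
o=sensors.get_obs(); print(o["t"],o["tool_pos"],o["tool_rot"],o["contact_force"],o["opening"],ctrl.nose_length)
d={}
for n in ["scene","side","wrist"]:
    d[n]=get_image(n)
pickle.dump(d,open("d1.pkl","wb"))
a=d["side"]["image"][80:230,260:460];b=d["scene"]["image"][200:350,230:430]
cv2.imwrite("pics/p1.png",np.hstack([cv2.resize(i,None,fx=2,fy=2,interpolation=2) for i in (a,b)])[:,:,::-1])
cv2.imwrite("pics/w1.png",d["wrist"]["image"][:,:,::-1])
E
```

```text
0.775 [0.66276238 0.20863338 0.15698162] [-2.21893002e+00 -2.22340890e+00  7.47132597e-04] [ 0.31084118 -0.082783    0.70270524] 0.0004024187653428242 0.017
```

View pics/p1.png

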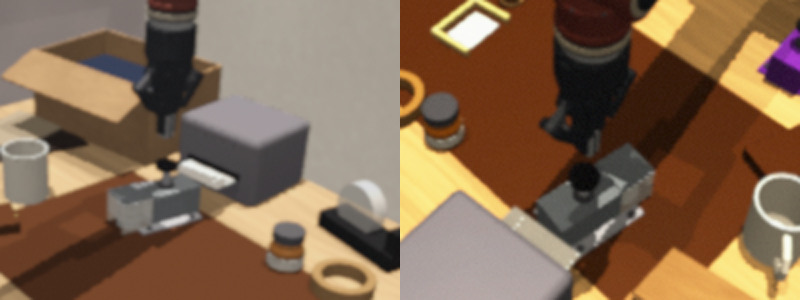

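View pics/w1.png

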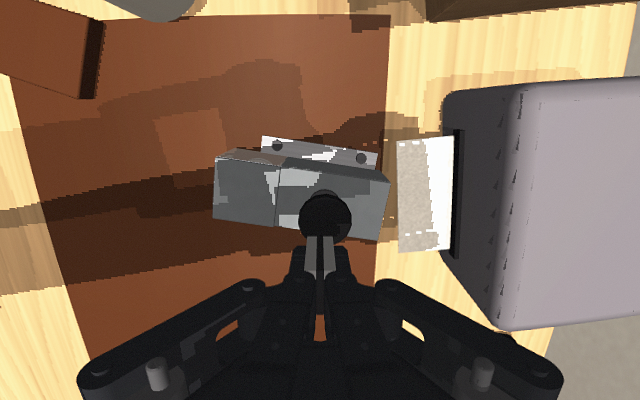

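```bash
python3 - <<'E'
from h import *
d=pickle.load(open("d1.pkl","rb")); W=d["wrist"]
for p in [(325,219)]: print("cap",plane(W,p,.092).round(4))
for p in [(262,137),(377,155),(277,145),(361,158)]: print("foot",plane(W,p,.004).round(4))
for p in [(213,158),(213,218)]: print("mag/out top",plane(W,p,.055).round(4))
for p in [(391,182),(382,240)]: print("housing end",plane(W,p,.052).round(4))
d=pickle.load(open("d0.pkl","rb")); W=d["wrist"]
print("jar",plane(W,(393,191),.062),"tape",plane(W,(394,248),.025))
E
```

```text
cap [0.6641 0.2092 0.092 ]
foot [0.6061 0.2558 0.004 ]
foot [0.7141 0.2394 0.004 ]
foot [0.6198 0.2484 0.004 ]
foot [0.6991 0.2365 0.004 ]
mag/out top [0.577  0.2448 0.055 ]
mag/out top [0.5718 0.1948 0.055 ]
housing end [0.7174 0.2254 0.052 ]
housing end [0.7136 0.1742 0.052 ]
jar [ 0.70574496 -0.01380976  0.062     ] tape [ 0.7228051 -0.1028223  0.025    ]
```

The tool is centred over the grey dispenser's cap within about 2 mm. Pressing now.

>>> move_arm(
  increments=[
    [0, 0, 1.5, 0, 0],
    [0, 0, 3, 0, 0],
    [0, 0, 4, 0, 0],
    [0, 0, 4.5, 0, 0],
    [0, 0, 5, 0, 0],
  ],
)

```text
t: 1.55
tool_pos: [0.6632, 0.2064, 0.1085]
tool_rot: [2.221, 2.221, 0.0]
contact_force: [-3.3, -1.3, 7.6]
opening: -0.0
```

>>> move_arm(
  increments=[
    [0, 0, 0.4, 0, 0],
    [0, 0, 0.8, 0, 0],
    [0, 0, 1.2, 0, 0],
    [0, 0, 1.5, 0, 0],
    [0, 0, 1.8, 0, 0],
  ],
)

```text
t: 2.17
tool_pos: [0.6634, 0.2064, 0.0931]
tool_rot: [2.221, 2.221, -0.0]
contact_force: [-6.1, -2.1, 10.0]
opening: 0.0001
```

>>> move_arm(
  increments=[
    [0, 0, 0.3, 0, 0],
    [0, 0, 0.5, 0, 0],
    [0, 0, 0.6, 0, 0],
    [0, 0, 0.6, 0, 0],
    [0, 0, 0.6, 0, 0],
  ],
)

```text
t: 2.8
tool_pos: [0.6633, 0.2064, 0.0869]
tool_rot: [2.221, 2.221, -0.0]
contact_force: [-5.3, -3.5, 9.0]
opening: 0.0004
```

>>> move_arm(
  increments=[
    [0, 0, 0.1, 0, 0],
    [0, 0, 0.2, 0, 0],
    [0, 0, 0.3, 0, 0],
    [0, 0, 0.3, 0, 0],
    [0, 0, 0.3, 0, 0],
  ],
)

```text
t: 3.42
tool_pos: [0.6633, 0.2064, 0.0841]
tool_rot: [2.221, 2.221, -0.0]
contact_force: [-5.9, -2.0, 9.1]
opening: 0.0
```

>>> move_arm(
  increments=[
    [0, 0, 0.1, 0, 0],
    [0, 0, 0.2, 0, 0],
    [0, 0, 0.2, 0, 0],
  ],
)

```text
t: 3.8
tool_pos: [0.6635, 0.2064, 0.084]
tool_rot: [2.221, 2.221, -0.001]
contact_force: [-10.7, -3.0, 17.7]
opening: 0.0001
```

```bash
python3 - <<'E'
from station import sensors,get_image,ctrl
from h import *
o=sensors.get_obs(); print(o["t"],o["tool_pos"],o["contact_force"])
d={}
for n in ["scene","side","wrist"]:
    d[n]=get_image(n)
pickle.dump(d,open("d2.pkl","wb"))
a=d["side"]["image"][120:230,270:410];b=d["scene"]["image"][220:330,270:410]
cv2.imwrite("pics/p2.png",np.vstack([np.hstack([cv2.resize(i,(400,314),interpolation=2) for i in (a,b)]),np.hstack([cv2.resize(d["wrist"]["image"],(400,250)),np.zeros((250,400,3),np.uint8)])])[:,:,::-1])
E
```

```text
3.8 [0.66347517 0.20643139 0.08396665] [-10.65035677  -2.98251972  17.73461775]
```

View pics/p2.png

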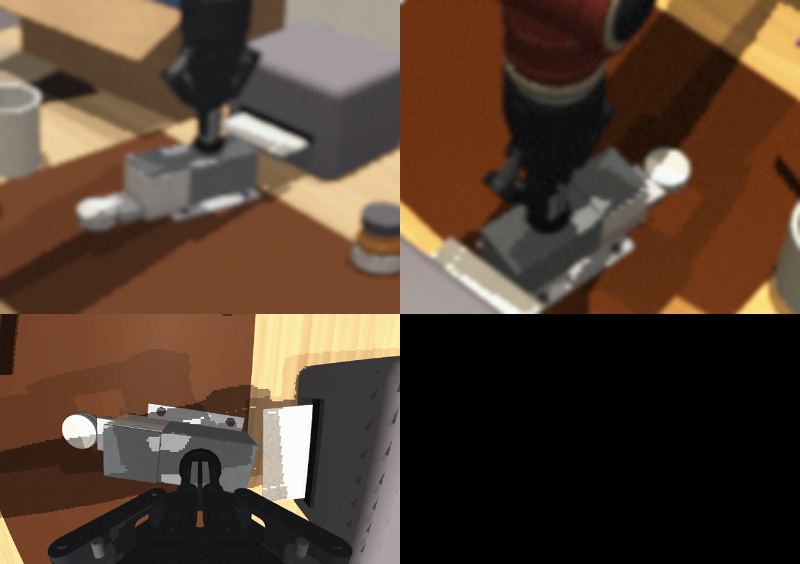

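The force jumped to 18 N with no further travel, so the plunger has bottomed. The tin is out beyond the pusher, at wrist ≈(128,186). Rising now.

>>> move_arm(
  increments=[
    [0, 0, -0.8, 0, 0],
    [0, 0, -1.6, 0, 0],
    [0, 0, -2.6, 0, 0],
    [0, 0, -4.5, 0, 0],
    [0, 0, -7, 0, 0],
  ],
)

```text
t: 4.58
tool_pos: [0.6626, 0.2066, 0.1496]
tool_rot: [-2.221, -2.221, 0.001]
contact_force: [-0.4, 0.4, -0.3]
opening: 0.0002
```

>>> move_arm(
  increments=[
    [0, 0, -1, 0, 2.6],
    [2, -3.5, -1, 0, 2.6],
    [5, -8, -1, 0, 2.6],
    [7, -12, -1, 0, 2.6],
    [7.5, -14, -1, 0, 2.6],
  ],
)

```text
t: 5.2
tool_pos: [0.521, 0.2824, 0.159]
tool_rot: [-2.219, -2.223, 0.001]
contact_force: [0.8, -0.4, -0.1]
opening: 0.0262
```

```bash
cat > snap.py <<'E'
from station import sensors,get_image,ctrl
from h import *
import sys
k=sys.argv[1]
o=sensors.get_obs(); print(o["t"],o["tool_pos"].round(4),o["tool_rot"].round(3),o["contact_force"].round(1),o["opening"])
d={}
for n in ["scene","side","wrist"]:
    d[n]=get_image(n)
pickle.dump(d,open(f"d{k}.pkl","wb"))
a=d["side"]["image"][130:290,260:460];b=d["scene"]["image"][180:340,230:430]
cv2.imwrite(f"pics/p{k}.png",np.vstack([np.hstack([cv2.resize(i,(400,320),interpolation=2) for i in (a,b)]),np.hstack([cv2.resize(d["wrist"]["image"],(400,250)),np.zeros((250,400,3),np.uint8)])])[:,:,::-1])
E
python3 snap.py 3
```

```text
5.2 [0.521  0.2824 0.159 ] [-2.219e+00 -2.223e+00  1.000e-03] [ 0.8 -0.4 -0.1] 0.02624969337100576
```

View pics/p3.png

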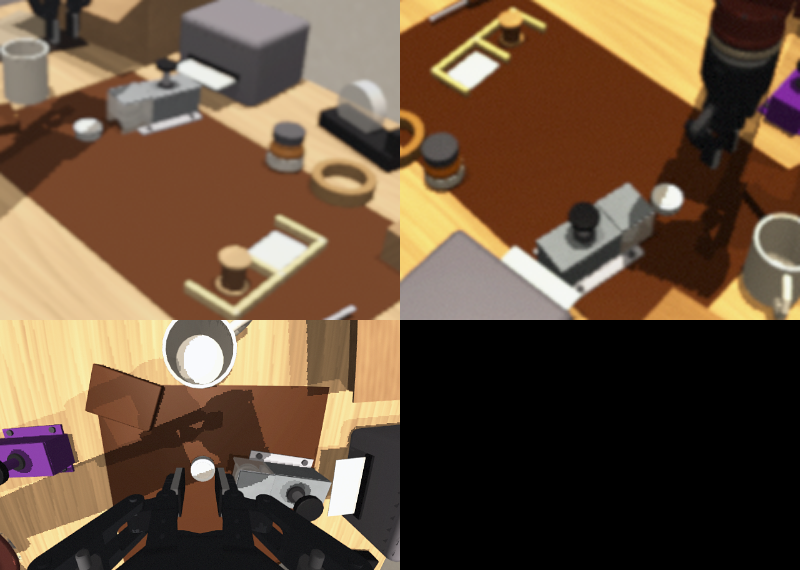

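```bash
python3 - <<'E'
from h import *
d=pickle.load(open("d3.pkl","rb"))
rois={"scene":(350,265,30,28),"side":(290,182,25,22),"wrist":(295,218,55,45)}
for n,(x,y,w,h) in rois.items():
    im=d[n]["image"][y:y+h,x:x+w].astype(int)
    m=((im[:,:,2]>110)&(im.max(2)-im.min(2)<60)).astype(np.uint8)
    N,l,st,ce=cv2.connectedComponentsWithStats(m); i=1+np.argmax(st[1:,4])
    c=ce[i]+[x,y]; print(n,st[i],c,plane(d[n],c,.011).round(4))
    ims=cv2.resize(d[n]["image"][y:y+h,x:x+w],(260,260),interpolation=0); mm=cv2.resize((l==i).astype(np.uint8)*255,(260,260),interpolation=0)
    rois[n]=np.vstack([ims,cv2.merge([mm]*3)])
cv2.imwrite("pics/t3.png",np.hstack(list(rois.values()))[:,:,::-1])
W=d["wrist"];u=np.array([.521,.2824])
E
```

```text
scene [  6   7  16  14 167] [363.61077844 278.26347305] [0.5219 0.2282 0.011 ]
side [  7   7  14   9 104] [303.21153846 192.92307692] [0.5314 0.236  0.011 ]
wrist [  10    4   39   37 1147] [324.0374891  239.64167393] [0.5264 0.2266 0.011 ]
```

View pics/t3.png

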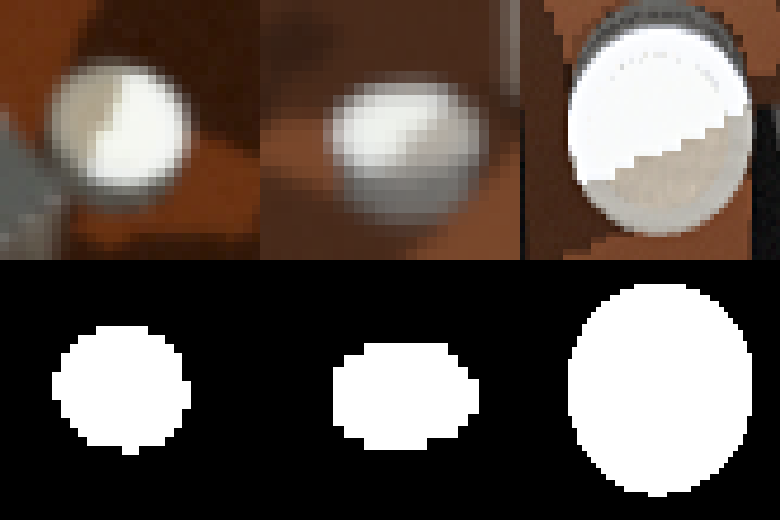

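Tin measured at ≈(0.525,0.229), 75 mm from the dispenser origin, which agrees with the description. I'll line up behind it on its +y side and descend.

>>> move_arm(
  increments=[
    [-0.6, 0.1, 3, -4, 2.6],
    [-0.6, 0.1, 7, -4, 2.6],
    [-0.6, 0.1, 10, -4, 2.6],
    [-0.6, 0.1, 12, -4, 2.6],
    [-0.6, 0.1, 12.7, -4, 2.6],
  ],
)

```text
t: 5.98
tool_pos: [0.5242, 0.2748, 0.031]
tool_rot: [-2.143, -2.296, 0.002]
contact_force: [-0.9, -0.2, 0.0]
opening: 0.0258
```

>>> move_arm(
  increments=[
    [0, 0, 0.5, 0, 2.6],
    [0, 0, 1, 0, 2.6],
    [0, 0, 1, 0, 2.6],
  ],
)

```text
t: 6.35
tool_pos: [0.5242, 0.2756, 0.0227]
tool_rot: [2.142, 2.298, 0.001]
contact_force: [-0.4, 0.1, -0.6]
opening: 0.0258
```

```bash
python3 snap.py 4
```

```text
6.35 [0.5242 0.2756 0.0227] [2.142e+00 2.298e+00 1.000e-03] [-0.4  0.1 -0.6] 0.02579344613829089
```

View pics/p4.png

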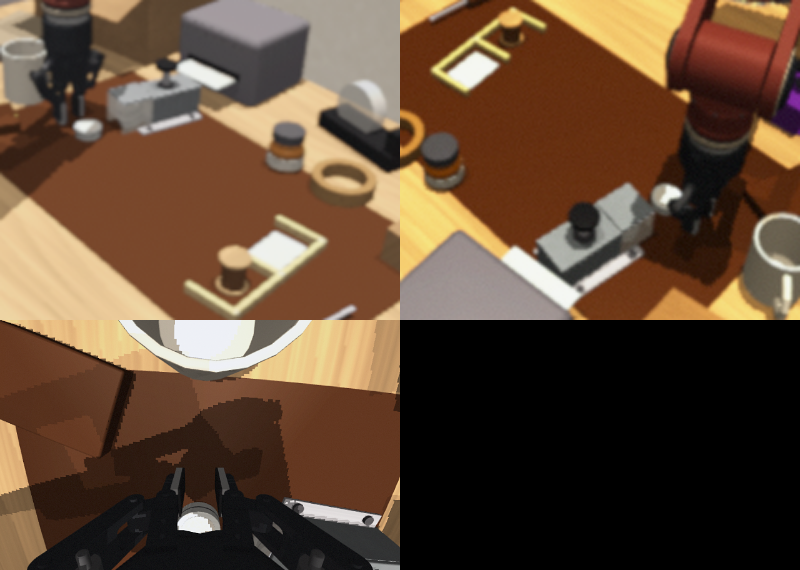

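>>> move_arm(
  increments=[
    [-0.6, 0, 0, 0, 2.6],
    [-1.2, 0, 0, 0, 2.6],
    [-1.8, 0, 0, 0, 2.6],
    [-2.4, 0, 0, 0, 2.6],
    [-3, 0, 0, 0, 2.6],
  ],
)

```text
t: 7.12
tool_pos: [0.5261, 0.2451, 0.0223]
tool_rot: [-2.143, -2.297, 0.0]
contact_force: [0.4, -0.4, -0.6]
opening: 0.0261
```

>>> move_arm(
  increments=[
    [-0.8, 0, 0, 0, 2.6],
    [-1.6, 0, 0, 0, 2.6],
    [-2.4, -0.1, 0, 0, 2.6],
    [-3.2, -0.1, 0, 0, 2.6],
    [-4, -0.1, 0, 0, 2.6],
  ],
)

```text
t: 7.75
tool_pos: [0.5254, 0.2069, 0.0227]
tool_rot: [-2.137, -2.293, 0.003]
contact_force: [-16.9, 6.5, 14.4]
opening: 0.0261
```

```bash
python3 snap.py 5
```

```text
7.75 [0.5254 0.2069 0.0227] [-2.137 -2.293  0.003] [-16.9   6.5  14.4] 0.026145139437361978
```

View pics/p5.png

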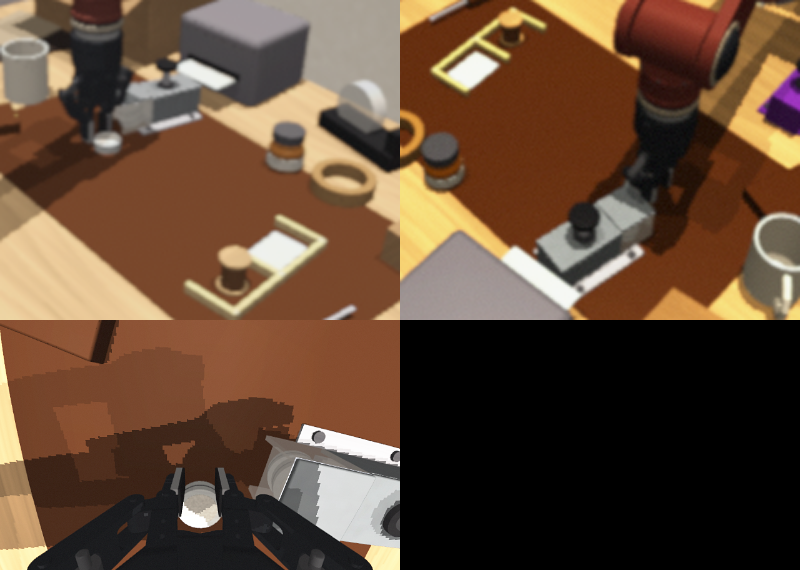

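The right knuckle is touching the magazine corner (17 N). I'll back off sideways, away from it.

>>> move_arm(
  increments=[
    [0.1, -0.6, 0, 0, 2.6],
    [0, -1.2, 0, 0, 2.6],
    [-0.2, -1.7, 0, 0, 2.6],
    [-0.4, -1.8, 0, 0, 2.6],
    [-0.4, -1.8, 0, 0, 2.6],
  ],
)

```text
t: 8.52
tool_pos: [0.5103, 0.2001, 0.0224]
tool_rot: [2.143, 2.297, 0.0]
contact_force: [-1.0, 0.1, 0.2]
opening: 0.0258
```

```bash
python3 snap.py 6
```

```text
8.525 [0.5103 0.2001 0.0224] [2.143 2.297 0.   ] [-1.   0.1  0.2] 0.025761567430936383
```

View pics/p6.png

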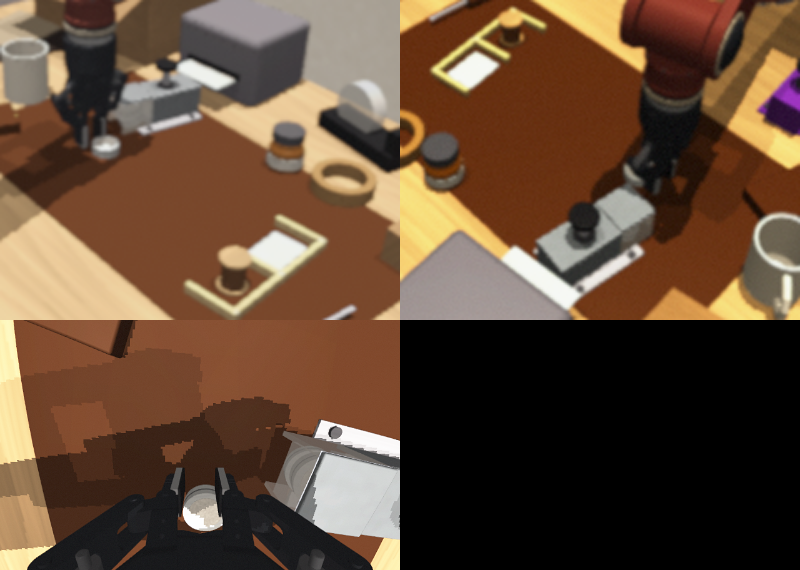

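Contact is gone (force ≈0), and the tin is flat just ahead of the fingertips. I'll keep pushing.

>>> move_arm(
  increments=[
    [-0.7, 0, 0, 0, 2.6],
    [-1.5, 0, 0, 0, 2.6],
    [-2.3, 0, 0, 0, 2.6],
    [-3.1, 0, 0, 0, 2.6],
    [-4, 0, 0, 0, 2.6],
  ],
)

```text
t: 9.3
tool_pos: [0.513, 0.1598, 0.0223]
tool_rot: [-2.143, -2.297, 0.0]
contact_force: [-0.4, 1.1, 0.7]
opening: 0.0258
```

>>> move_arm(
  increments=[
    [-0.8, 0, 0, 0, 2.6],
    [-1.6, 0, 0, 0, 2.6],
    [-2.4, 0, 0, 0, 2.6],
    [-3.2, 0, 0, 0, 2.6],
    [-4, 0, 0, 0, 2.6],
  ],
)

```text
t: 9.93
tool_pos: [0.5158, 0.12, 0.0223]
tool_rot: [2.142, 2.298, -0.0]
contact_force: [0.0, -0.2, -0.2]
opening: 0.0261
```

```bash
python3 snap.py 7
```

```text
9.925 [0.5158 0.12   0.0223] [ 2.142  2.298 -0.   ] [ 0.  -0.2 -0.2] 0.02606413254644337
```

View pics/p7.png

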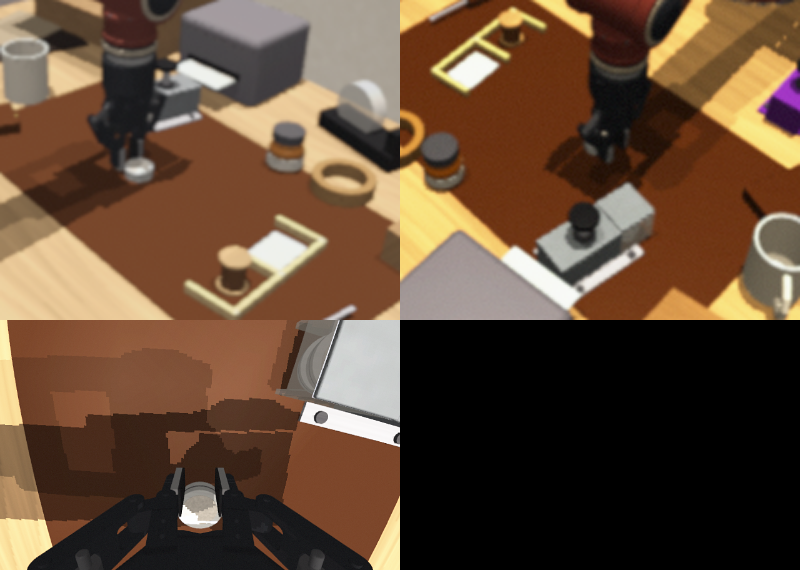

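```bash
python3 - <<'E'
from h import *
d=pickle.load(open("d7.pkl","rb"))
for n,(x,y,w,h) in {"side":(318,203,25,22)}.items():
    im=d[n]["image"][y:y+h,x:x+w].astype(int)
    m=((im[:,:,2]>110)&(im.max(2)-im.min(2)<60)).astype(np.uint8)
    N,l,st,ce=cv2.connectedComponentsWithStats(m); i=1+np.argmax(st[1:,4])
    c=ce[i]+[x,y]; print(n,st[i],c,plane(d[n],c,.012).round(4))
E
```

```text
side [  4   6  15  10 108] [329.03703704 213.60185185] [0.5203 0.0961 0.012 ]
```

>>> move_arm(
  increments=[
    [-1, 0, 0, 0, 2.6],
    [-2, 0.1, 0, 0, 2.6],
    [-3, 0.1, 0, 0, 2.6],
    [-4, 0.2, 0, 0, 2.6],
    [-5, 0.2, 0, 0, 2.6],
  ],
)

```text
t: 10.7
tool_pos: [0.5214, 0.07, 0.0223]
tool_rot: [2.143, 2.297, 0.0]
contact_force: [-0.2, -0.0, 0.7]
opening: 0.0259
```

>>> move_arm(
  increments=[
    [-1, 0, 0, 0, 2.6],
    [-2, 0.1, 0, 0, 2.6],
    [-3, 0.1, 0, 0, 2.6],
    [-4, 0.2, 0, 0, 2.6],
    [-5, 0.2, 0, 0, 2.6],
  ],
)

```text
t: 11.32
tool_pos: [0.5269, 0.0204, 0.0223]
tool_rot: [2.142, 2.298, 0.0]
contact_force: [-1.0, -0.3, -1.3]
opening: 0.0258
```

>>> move_arm(
  increments=[
    [-1, 0, 0, 0, 2.6],
    [-2, 0.1, 0, 0, 2.6],
    [-3, 0.2, 0, 0, 2.6],
    [-4, 0.2, 0, 0, 2.6],
    [-5, 0.3, 0, 0, 2.6],
  ],
)

```text
t: 11.95
tool_pos: [0.5332, -0.0292, 0.0223]
tool_rot: [-2.142, -2.297, 0.0]
contact_force: [0.4, -0.0, -0.3]
opening: 0.026
```

```bash
python3 snap.py 8; python3 - <<'E'
from h import *
d=pickle.load(open("d8.pkl","rb"))
cv2.imwrite("pics/s8.png",cv2.resize(d["side"]["image"][200:300,310:460],(780,520),interpolation=2)[:,:,::-1])
E
```

```text
11.95 [ 0.5332 -0.0292  0.0223] [-2.142 -2.297  0.   ] [ 0.4 -0.  -0.3] 0.025972703493557764
```

View pics/s8.png

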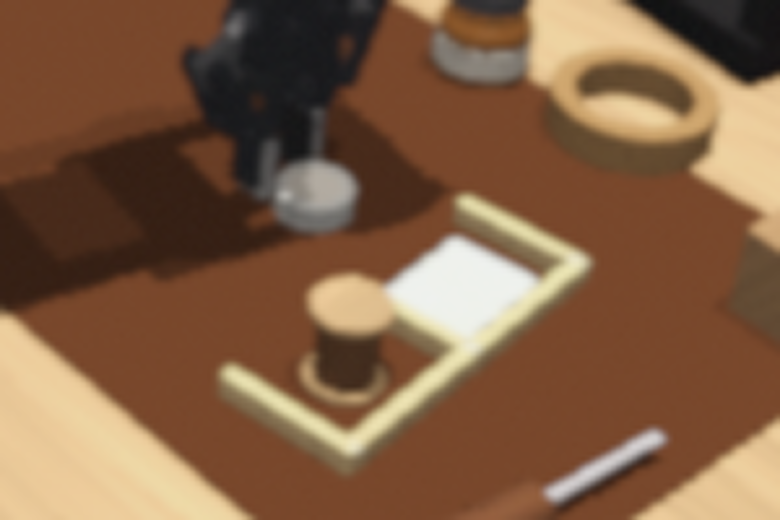

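```bash
python3 - <<'E'
from h import *
d=pickle.load(open("d8.pkl","rb"))
D=d["side"]
f=lambda p,z: print(p,plane(D,(310+p[0]/5.2,200+p[1]/5.2),z).round(4))
print("tin top");f((316,188),.015)
print("card corners");[f(p,0) for p in [(455,235),(540,283),(465,340),(385,292)]]
print("wall tips");f((460,203),.014);f((385,318),.014);f((228,370),.014);f((587,265),.014)
E
```

```text
tin top
(316, 188) [ 0.5367 -0.0576  0.015 ]
card corners
(455, 235) [ 0.5805 -0.1149  0.    ]
(540, 283) [ 0.5853 -0.1668  0.    ]
(465, 340) [ 0.5236 -0.1738  0.    ]
(385, 292) [ 0.5191 -0.1255  0.    ]
wall tips
(460, 203) [ 0.5873 -0.1098  0.014 ]
(385, 318) [ 0.4915 -0.1505  0.014 ]
(228, 370) [ 0.408  -0.1331  0.014 ]
(587, 265) [ 0.5994 -0.1819  0.014 ]
```

>>> move_arm(
  increments=[
    [-1, 0, 0, 0, 2.6],
    [-2, 0.1, 0, 0, 2.6],
    [-3, 0.1, 0, 0, 2.6],
    [-4, 0.2, 0, 0, 2.6],
    [-5, 0.2, 0, 0, 2.6],
  ],
)

```text
t: 12.72
tool_pos: [0.5388, -0.0791, 0.0223]
tool_rot: [2.143, 2.297, 0.0]
contact_force: [-0.4, 0.1, -0.2]
opening: 0.0261
```

```bash
python3 snap.py 9; python3 - <<'E'
from h import *
d=pickle.load(open("d9.pkl","rb"))
cv2.imwrite("pics/s9.png",cv2.resize(d["side"]["image"][200:300,310:460],(780,520),interpolation=2)[:,:,::-1])
E
```

```text
12.725 [ 0.5388 -0.0791  0.0223] [2.143 2.297 0.   ] [-0.4  0.1 -0.2] 0.026052246003231628
```

View pics/s9.png

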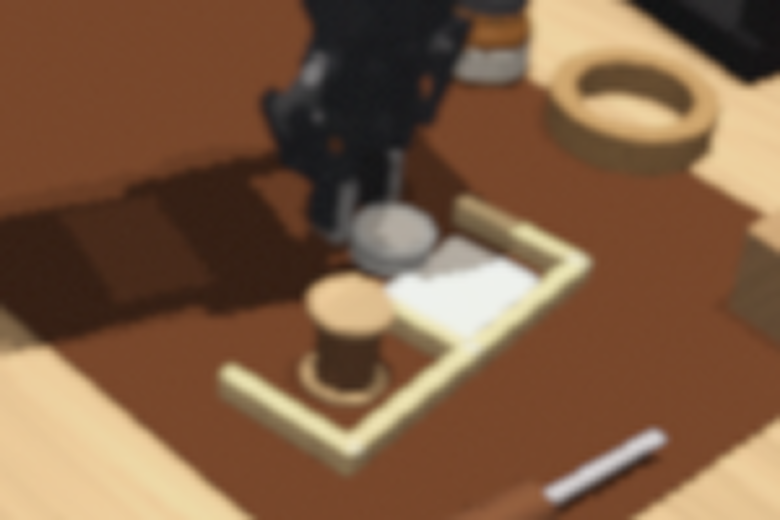

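>>> move_arm(
  increments=[
    [-0.9, 0, 0, 0, 2.6],
    [-1.8, 0.1, 0, 0, 2.6],
    [-2.7, 0.2, 0, 0, 2.6],
    [-3.6, 0.2, 0, 0, 2.6],
    [-4.4, 0.3, 0, 0, 2.6],
  ],
)

```text
t: 13.5
tool_pos: [0.5448, -0.1227, 0.0223]
tool_rot: [-2.143, -2.297, 0.0]
contact_force: [0.8, 1.2, -0.1]
opening: 0.0258
```

```bash
python3 snap.py 10; python3 - <<'E'
from h import *
d=pickle.load(open("d10.pkl","rb"))
cv2.imwrite("pics/s10.png",cv2.resize(d["side"]["image"][200:300,310:460],(780,520),interpolation=2)[:,:,::-1])
E
```

```text
13.5 [ 0.5448 -0.1227  0.0223] [-2.143 -2.297  0.   ] [ 0.8  1.2 -0.1] 0.025831189540006606
```

View pics/s10.png

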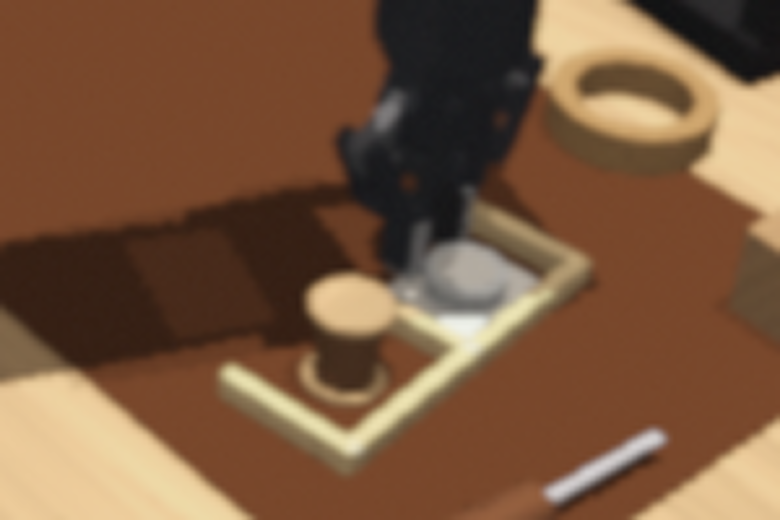

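The tin sits on the card in the middle of the free bay, at crop (467,270). I'll withdraw straight back, then up and clear.

>>> move_arm(
  increments=[
    [0.7, -0.1, 0, 0, 2.6],
    [1.6, -0.2, 0, 0, 2.6],
    [2.6, -0.3, 0, 0, 2.6],
    [3.5, -0.4, 0, 0, 2.6],
    [4, -0.4, -1, 0, 2.6],
  ],
)

```text
t: 14.28
tool_pos: [0.537, -0.0813, 0.0317]
tool_rot: [-2.14, -2.297, 0.002]
contact_force: [-0.3, -0.4, -0.2]
opening: 0.026
```

>>> move_arm(
  increments=[
    [0, 0, -3, 0, 2.6],
    [0, 0, -7, 0, 2.6],
    [2, 0, -12, 0, 2.6],
    [5, 0, -17, 0, 2.6],
    [7, 0, -20, 0, 2.6],
  ],
)

```text
t: 14.9
tool_pos: [0.534, -0.0116, 0.2367]
tool_rot: [2.139, 2.295, 0.005]
contact_force: [0.8, 0.2, 0.4]
opening: 0.0257
```

>>> move_arm(
  increments=[
    [0, 0, 0, 0, 2.6],
    [0, 0, 0, 0, 2.6],
  ],
)

```text
t: 15.15
tool_pos: [0.5326, -0.0127, 0.2315]
tool_rot: [-2.142, -2.297, 0.001]
contact_force: [0.4, 0.1, -0.9]
opening: 0.0263
```

```bash
python3 snap.py 11; python3 - <<'E'
from h import *
d=pickle.load(open("d11.pkl","rb"))
a=cv2.resize(d["side"]["image"][215:290,340:440],(400,300),interpolation=2);b=cv2.resize(d["scene"]["image"][175:250,230:330],(400,300),interpolation=2)
a2=cv2.resize(d["side"]["image"][145:220,290:390],(400,300),interpolation=2);b2=cv2.resize(d["scene"]["image"][250:325,280:380],(400,300),interpolation=2)
cv2.imwrite("pics/f11.png",np.vstack([np.hstack([a,b]),np.hstack([a2,b2])])[:,:,::-1])
E
```

```text
15.15 [ 0.5326 -0.0127  0.2315] [-2.142e+00 -2.297e+00  1.000e-03] [ 0.4  0.1 -0.9] 0.026289321157188517
```

View pics/f11.png

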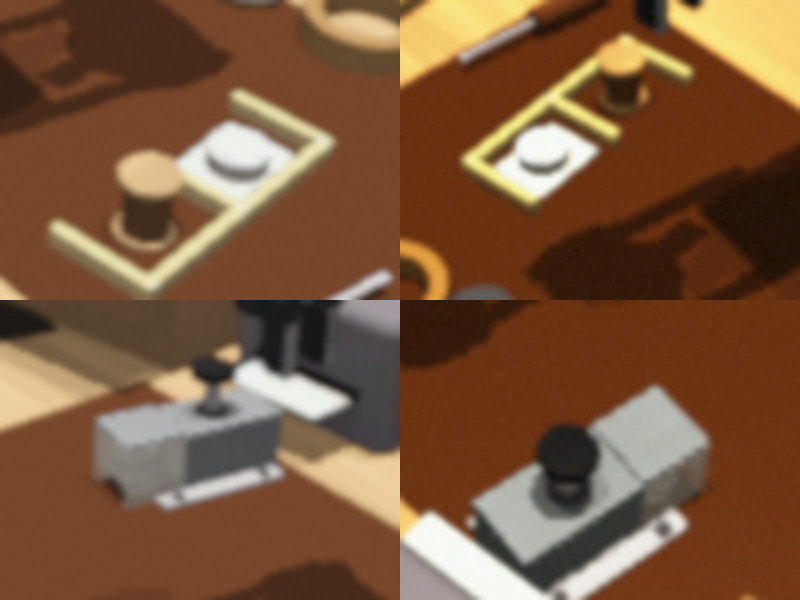

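```bash
python3 - <<'E'
from h import *
from station import order
d=pickle.load(open("d11.pkl","rb"))
c=np.array([.547,-.148]);a=np.radians(7);X=np.array([np.cos(a),np.sin(a)]);Y=np.array([-X[1],X[0]])
for n,p in (("scene",(265.5,211.5)),("side",(399.3,252.3))):
    q=plane(d[n],p,.015)[:2]-c; print(n,(q+c).round(4),"bay x,y mm",(q@X*1e3).round(1),(q@Y*1e3).round(1))
x,e=tri([d["scene"],d["side"]],[(265.5,211.5),(399.3,252.3)]);print(x.round(4),np.round(e,4))
print(order.finish_job())
E
```

```text
scene [ 0.5459 -0.1462] bay x,y mm -0.9 1.9
side [ 0.5463 -0.1501] bay x,y mm -1.0 -2.0
[ 0.5461 -0.1484  0.0139] [0.0015 0.0015]
the job is handed in; nothing more can be done
None
```

The tin is in the free bay and lying flat, and I handed the job in at about 15 s. I pressed the grey dispenser's plunger once to its stop (force rose to 18 N, no further travel) and let it come back up. I then pushed the one tin that came out along the bench with the two fingertips.

**Last checks:**
- **Tin position:** its centre is within about 2 mm of the bay centre in both the scene and side views, with the top at about 14 mm. Being wholly inside allows 22 mm sideways and 13 mm in depth.
- **Dispenser:** the plunger is up and no second tin is out.
- **Surroundings:** the spool and the rest of the bench I could see look unmoved. The hand is clear, with the TCP about 0.23 m up.

**Contact during the push:** at the start, the gripper's right knuckle touched the corner of the fixed magazine. The wrist read about 23 N in total, under the 40 N limit. I moved sideways off it straight away, and the dispenser showed no visible change afterwards.

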